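# Clamp a suspension link with the cam lever and hold it

### The job

Lay the green suspension link into the notches of the two blue posts on the bench cam clamp, between the sprung pad and the end stop, and let go of it. Then swing the red cam lever by its black knob until the lever lies right along the yellow stripe on the base, where the cam has its highest lift and the pad presses the link against the end stop. The lever springs back when released and the cam drops off beyond the stripe, so finish while still holding the knob there; leave the other things on the bench alone.

Things in the scene. Friction and masses are not known exactly. Their poses are not given: they have to be found in the camera images.
- link_center (a point): centre (half-way up) of the loose green link, 0.3-0.5 kg, flat on the bench at the start. Own x along its length (ends alike), z up. 146 mm long: middle bar 16 mm wide (y), 26 mm tall; at each end, 55 mm from the centre, an upright round eye, diameter 36, 30 mm tall. Underside flush, 15 mm below this point. Grip the bar mid-way, across its width.
- clamp: cam clamp fixed to the bench; place and yaw vary. Origin: under its dark base plate (110 mm in x, y -219 to +186 mm, 8 thick); y = clamping direction from cam to end stop, z up. Link place at (0, 85) mm, cam axis at (0, -65) mm; 14 mm wide yellow stripe along x = 0 from y -101 to -216. Cam, jaw, end stop reach up to 84 mm, lever bar 86, knob 132.
- cradle (a point): where the link's centre belongs, 65 mm above the bench; axes as the clamp's; the link lies along y, either way round. Two blue posts 10 mm thick, at y +-27 mm, seats 50 mm above the bench, each with two flared lips 9 mm high and about 20 mm apart for the bar. 44 mm free between the posts for fingers. About 6 mm free at each end of a centred link.
- cam_axis (a point): point on the cam lever's vertical axis, 110 mm above the bench, at the height of the knob's grip point
- knob (a point): grip point of the black round upright knob on the lever's end: 110 mm above the bench, 115 mm from the cam axis. The knob is 26 mm in diameter and stands from 86 to 132 mm above the bench on the red lever bar (22 mm wide, top at 86 mm). It spins freely on its pin, so the fingers need not turn with the lever.
- lever (a joint): cam lever angle, rad, clockwise seen from above: 0 at rest (pointing along the clamp's +x, 0.07 rad from it towards -y); 1.5 = highest lift, pointing straight along the clamp's -y over the yellow stripe; hard stop at 2.0. A spring drives it back to 0 (1 N at the knob at rest, 4 to 6 N at highest lift).
- pad: round black sprung rubber pad, 28 mm in diameter, that the cam pushes along the clamp's +y axis, 18 mm from rest to highest lift; it presses the link with about 9 N at the highest lift
- stop: grey end stop of the clamp, 50 mm wide, reaching 84 mm above the bench; its face is 79 mm from the cradle point along +y
- link: the same green link; origin at the centre of its underside
- paint_can: bystander: orange-labelled paint can, 72 mm in diameter, 85 mm tall, origin under its centre
- wood_block: bystander: bare wooden block 55 x 130 x 35 mm, origin under its centre
- hammer: bystander: hammer lying flat, its handle along its own x axis
There are look-alikes about, which are no part of the job. What is meant by the link is not orange, and is the smaller of those in its own colour.

How it is judged:
By the outcome, as a careful person would: the job done as asked, in the order asked, and still so for the second after the job is handed in, while the arm keeps its last pose, push and grip.
It also fails if it takes over 64 s, if anything falls off the work surface, if the arm or the gripper's body presses on something with over 40 N, if the wrist force passes 120 N, or if a joint passes its speed limit or range.

### The arm

A 6-joint arm with a two-finger parallel gripper is mounted at the origin on the work surface. World frame = base frame: x ahead of the robot, y to its left, z up, the work surface at z = 0. Lengths are in m, angles in rad, forces in N, time in s.
With the tool pointing down it reaches from about 0.35 to 0.875 m from the base axis. Payload 4.2 kg.
Tool frame: the origin (TCP) lies between the finger pads; the fingertips stand 8 mm ahead of it and the grasp point (between the pads) lies 11 mm behind it; z points along the fingers, x is the direction in which the jaws open and shut, and the axes are right-handed (so a half turn about z gives the same grasp; the last joint's range is limited). The gripper opens to 85 mm and grips with 20 to 120 N. Pads are 22 mm wide; open, the fingers measure 114 mm over their backs; the gripper's body (76 mm by 85 mm) begins 54 mm behind the grasp point. The pads swing forward as they close: fully open they stand 13 mm farther back than shut.
Start: joints at [1.529, 0.385, 0.008, 0, -1.194, -0.259], TCP at [0.185, 0.597, 0.239] pointing down, gripper open.
Joint ranges: [-3.14, 3.14], [-1.21, 2.06], [-1.07, 1.41], [-3.16, 2.05], [-2.99, -0.16], [-3.1, 3.1]. Speed limits (rad/s): [2.79, 2.79, 3.14, 3.14, 3.14, 3.14].

### API

Orientations are given as a unit quaternion [w, x, y, z].
In Python, from cell import manip, vision gives the robot as it stands.
- The arm moves only by the tool play_rows, never from a script. Its argument "motion" is a list of rows, each an object with "fingers": the opening in per cent of the stroke, from 0 (shut) to 100 (fully open); "dp": the shift along the tool's x, y, z in m, a list of three; "twist": the turn, a rotation vector about the tool's x, y, z in degrees, a list of three. In form: [{"fingers": fingers, "dp": [x, y, z], "twist": [rx, ry, rz]}, ...]. A call has 1 to 5 rows; each row shifts and turns the pose as measured when the row begins, along the tool's axes as they then stand; what a row does not reach is not made up. A row lasts 1/8 s, in which the tool goes at most 62.5 mm and 10.7 degrees, less where a joint would pass 70% of its speed; a pose out of reach is approached as far as the arm can. A call with a gripper value outside its range is refused whole. The fingers move at their own pace and stop on an object; "squeeze" is the grip in N (left out, the last holds). Time passes only in rows, so rows that do not move let the fingers close. It gives the time, the measured TCP pose, the force and the opening at its end, in the units of the state.
- manip.sense(): the state, without advancing time (a new reading comes with each control period).
- vision.grab_frame(name): name is "scene" or "top" or "wrist"; returns a dict with "img" (480x640x3 uint8, red, green, blue), "mtx" (3x3 intrinsics, pixels), "dist_coeffs" ([k1, k2, p1, p2, k3] as OpenCV has them; the pictures are not rectified), "position" and "attitude" of the camera in the world; the wrist camera has in their place "hand_eye" (4x4, takes a point from camera to tool coordinates, whose origin is the TCP and whose axes are the tool frame's). Camera axes: x right, y down, z forward; pixel columns grow to the right and rows downward; lengths in m; the calibration is good to about 2 mm. A picture is of the moment at which its call begins: read the wrist's pose just before it. There is no depth.
- manip.finish_job(): hands the job in, once; it reports no verdict.
The state is a dict: "clock": time; "q": joint angles; "dq": joint speeds; "joint_torque": joint torques, N m; "tool_pos": TCP position; "eef_rot": TCP orientation; "wrist_force": force on the tool from outside, world axes, zero at the start; "torque": the same for the moment, N m; "grip_width": finger opening in m.
Only numpy, scipy, OpenCV 4.12 (cv2) and the standard library are available. Lean on these libraries where they do the work, as an engineer would, in place of code of your own. Each camera call takes 0.05 s, during which the arm holds its last target. There are 200 camera calls.

## Working session

There is one attempt and no reset: what is moved stays moved. The work goes in short steps, Python scripts to look and compute and a tool call to move; the robot and the scene stay as the last step left them, time stands still between calls to the robot, and variables do not carry over. Pictures are saved under pics/ and viewed, about 8 in all and at most 12, crops included, and the job is handed in when it is done.

Besides the shell and the picture viewer there is one more tool, called by a JSON object that holds its "method" and its "body", one argument or row to a line. play_rows: Moves the arm, as the interface text tells. Its arguments: {"type":"object","properties":{"motion":{"type":"array","items":{"type":"object","properties":{"fingers":{"type":"number"},"dp":{"type":"array","items":{"type":"number"}},"twist":{"type":"array","items":{"type":"number"}}}}},"squeeze":{"type":"number"}},"required":["motion"]}

```bash
mkdir -p pics; ls; cat > h.py <<'E'
import numpy as np, cv2
from scipy.spatial.transform import Rotation as R
from cell import manip, vision
def rot(q): return R.from_quat([q[1],q[2],q[3],q[0]])
def cam(name):
    s=manip.sense(); f=vision.grab_frame(name)
    K=np.array(f["mtx"],float); d=np.array(f["dist_coeffs"],float)
    if name=="wrist":
        T=np.eye(4);T[:3,:3]=rot(s["eef_rot"]).as_matrix();T[:3,3]=s["tool_pos"]
        T=T@np.array(f["hand_eye"])
    else:
        T=np.eye(4);a=np.array(f["attitude"])
        T[:3,:3]=a if a.shape==(3,3) else rot(a).as_matrix();T[:3,3]=f["position"]
    return f["img"],(K,d,T)
def save(img,p): cv2.imwrite(p,img[:,:,::-1])
def onz(c,px,z):
    K,d,T=c
    u=cv2.undistortPoints(np.array(px,float).reshape(-1,1,2),K,d).reshape(-1,2)
    r=np.c_[u,np.ones(len(u))]@T[:3,:3].T
    t=(np.asarray(z,float)-T[2,3])/r[:,2]
    return T[:3,3]+r*t[:,None]
def proj(c,P):
    K,d,T=c
    Q=(np.array(P,float).reshape(-1,3)-T[:3,3])@T[:3,:3]
    return cv2.projectPoints(Q,np.zeros(3),np.zeros(3),K,d)[0].reshape(-1,2)
E
python3 - <<'E'
from h import *
import pickle
print(manip.sense())
for n in ["top","scene"]:
    img,c=cam(n); save(img,f"pics/{n}0.png"); pickle.dump(c,open(n+".pkl","wb")); print(n,c)
E
```

```text
pics
{'clock': 0.0, 'q': array([ 1.52860397e+00,  3.85576538e-01,  6.59810949e-03, -4.98145202e-04,
       -1.19397716e+00, -2.58610715e-01]), 'dq': array([-0.00170515,  0.00142345,  0.00031061,  0.00051386, -0.00023454,
       -0.00093518]), 'joint_torque': array([-2.10558346e-04, -3.92282939e+01,  1.88401669e+01,  4.18632299e+00,
       -4.51522123e-03, -1.06094323e-06]), 'tool_pos': array([0.18498642, 0.59639864, 0.23819877]), 'eef_rot': array([-8.56915928e-04, -5.93100450e-01,  8.05127714e-01, -6.96336748e-04]), 'wrist_force': array([-0.1585583 ,  0.73817247,  0.56081085]), 'torque': array([-0.04519933,  0.02359791,  0.00410929]), 'grip_width': 0.08555165717171109}
top (array([[466.67901231,   0.        , 313.23528298],
       [  0.        , 466.67901231, 243.01295644],
       [  0.        ,   0.        ,   1.        ]]), array([0.01350076, 0.        , 0.        , 0.        , 0.        ]), array([[ 0.00187538, -0.99537197,  0.09607871,  0.47769117],
       [-0.99999176, -0.00152066,  0.00376507,  0.03577838],
       [-0.00360154, -0.09608498, -0.99536662,  1.42517296],
       [ 0.        ,  0.        ,  0.        ,  1.        ]]))
scene (array([[459.78662446,   0.        , 324.03675299],
       [  0.        , 459.78662446, 241.57939563],
       [  0.        ,   0.        ,   1.        ]]), array([-0.00821155,  0.        ,  0.        ,  0.        ,  0.        ]), array([[-0.75012588,  0.45978282, -0.47530087,  1.14212402],
       [ 0.66101241,  0.50030945, -0.55924329,  0.69578669],
       [-0.01933294, -0.73368264, -0.67921721,  0.88344953],
       [ 0.        ,  0.        ,  0.        ,  1.        ]]))
```

View pics/top0.png

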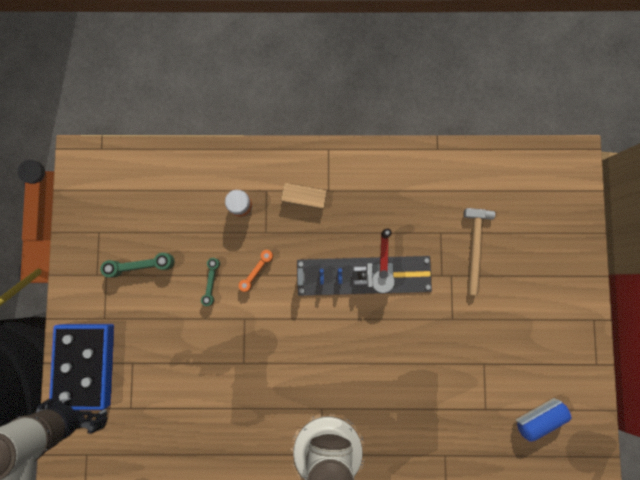

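View pics/scene0.png

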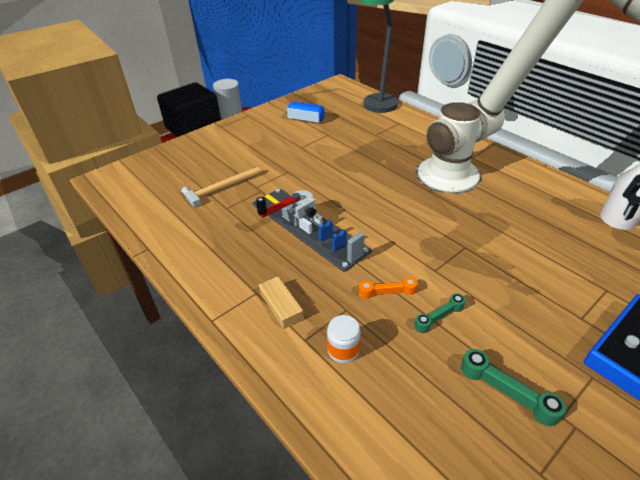

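Top picture: the small green link has its eyes at about (213,264) and (207,300). The clamp spans columns 298–432, with the end stop at left, the stripe at right and the knob at (387,233). I'll enlarge that area to measure.

```bash
python3 - <<'E'
import cv2
i=cv2.imread("pics/top0.png")[222:312,192:442]
cv2.imwrite("pics/crop0.png",cv2.resize(i,None,fx=3.2,fy=3.2,interpolation=cv2.INTER_CUBIC))
E
```

```text
(no output)
```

View pics/crop0.png

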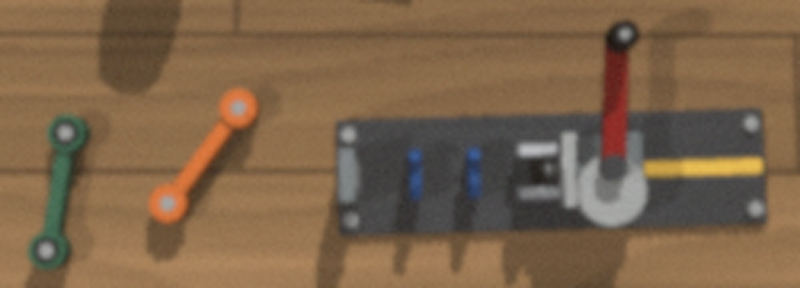

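Crop: link eyes at (66,132) and (46,251). Base corners are at (337,122), (763,109), (767,224) and (341,238), the knob at (623,35), and the posts at x≈415 and 474. The stripe end is at (763,166).

```bash
python3 - <<'E'
from h import *
import pickle
c=pickle.load(open("top.pkl","rb"))
f=lambda p:(np.array(p,float)+.5)/3.2-.5+[192,222]
e=onz(c,f([(66,132),(46,251)]),[.03]*2); print("eyes",e, np.linalg.norm(e[0]-e[1])); d=e[0]-e[1]
print("mid",e.mean(0),"yaw",np.degrees(np.arctan2(d[1],d[0])))
b=onz(c,f([(337,122),(763,109),(767,224),(341,238)]),[.008]*4); print(b)
y=(b[0]+b[3]-b[1]-b[2])/2; L=np.linalg.norm(y); y/=L; x=np.array([y[1],-y[0],0]); print("L",L,"W",np.linalg.norm(b[0]-b[3]),"y",y,"x",x)
o=b.mean(0)-y*(-.0165); o[2]=0
print("origin",o,"yaw(x)",np.degrees(np.arctan2(x[1],x[0])))
print("cradle",o+.085*y,"axis",o-.065*y)
k=onz(c,f([(623,35)]),[.132])[0];ax=o-.065*y
v=k-ax;print("knob",k,"in clamp",v@x,v@y,np.hypot(v@x,v@y))
s=onz(c,f([(415,175),(474,173)]),[.059]*2)-o; print("posts y",s@y,s@x)
st=onz(c,f([(763,166)]),[.008])-o;print("stripe end",st@x,st@y)
print("stop top ctr",[(q@x,q@y) for q in onz(c,f([(348,174)]),[.084])-o])
s=manip.sense();print(rot(s["eef_rot"]).as_matrix())
E
```

```text
eyes [[0.55211158 0.34295573 0.03      ]
 [0.44166064 0.35894185 0.03      ]] 0.11160181965179972
mid [0.49688611 0.35094879 0.03      ] yaw -8.235516367980802
[[ 0.56318718  0.09050301  0.008     ]
 [ 0.57625397 -0.31389583  0.008     ]
 [ 0.46770192 -0.3152029   0.008     ]
 [ 0.45368741  0.08615085  0.008     ]]
L 0.40310377919326756 W 0.10958622447312556 y [-0.03359097  0.99943566  0.        ] x [0.99943566 0.03359097 0.        ]
origin [ 0.51465337 -0.09662053  0.        ] yaw(x) 1.9249829480340763
cradle [ 0.51179813 -0.0116685   0.        ] axis [ 0.51683678 -0.16158384  0.        ]
knob [ 0.63200466 -0.16305872  0.132     ] in clamp 0.11505334147385159 -0.00534264428173125 0.11517732082410935
posts y [0.11373361 0.05985924] [0.00097016 0.00108143]
stripe end [0.00032406] [-0.21619542]
stop top ctr [(np.float64(0.003161559644118048), np.float64(0.1740759254397607))]
[[-2.96415106e-01 -9.55059086e-01 -4.75597591e-04]
 [-9.55057198e-01  2.96415468e-01 -1.90226213e-03]
 [ 1.95774721e-03 -1.09636328e-04 -9.99998078e-01]]
```

{"method": "play_rows", "body": {
  "motion": [
    {"fingers": 100,"dp": [0.012,-0.03,0],"twist": [0,0,0]},
    {"fingers": 100,"dp": [0.022,-0.057,0],"twist": [0,0,0]},
    {"fingers": 100,"dp": [0.022,-0.057,0],"twist": [0,0,0]},
    {"fingers": 100,"dp": [0.022,-0.057,0],"twist": [0,0,-4.5]},
    {"fingers": 100,"dp": [0.022,-0.057,0],"twist": [0,0,-4.5]}
  ]
}}

```text
clock: 0.72
tool_pos: [0.4067, 0.4262, 0.2355]
eef_rot: [-0.003, -0.66, 0.752, -0.002]
wrist_force: [0.7, 1.4, 0.6]
grip_width: 0.0854
```

```bash
cat >> h.py <<'E'
def todo(pos,yaw,s=None):
    """remaining shift (tool axes, m) and twist (deg) to TCP pos, tool x at world yaw (deg), tool down"""
    s=s or manip.sense(); r=rot(s["eef_rot"])
    g=R.from_euler("z",yaw,degrees=True)*R.from_euler("x",180,degrees=True)
    dp=r.inv().apply(np.array(pos)-s["tool_pos"]); tw=np.degrees((r.inv()*g).as_rotvec())
    print("t%.2f"%s["clock"],"pos",s["tool_pos"].round(4),"dp",dp.round(4),"twist",tw.round(2),"F",s["wrist_force"].round(1),"w",round(s["grip_width"],4))
E
python3 -c "
from h import *
todo([.497,.351,.22],-98.2)"
```

```text
t0.72 pos [0.4067 0.4262 0.2355] dp [ 0.0627 -0.0993  0.0157] twist [ 0.09 -0.38  0.73] F [0.7 1.4 0.6] w 0.0854
```

{"method": "play_rows", "body": {
  "motion": [
    {"fingers": 100,"dp": [0.03,-0.05,0.008],"twist": [0,0,0]},
    {"fingers": 100,"dp": [0.025,-0.04,0.008],"twist": [0,-0.4,0.7]},
    {"fingers": 100,"dp": [0.007,-0.009,0],"twist": [0,0,0]},
    {"fingers": 100,"dp": [0,0,0],"twist": [0,0,0]}
  ]
}}

```text
clock: 1.23
tool_pos: [0.5012, 0.3458, 0.2172]
eef_rot: [-0.002, -0.653, 0.758, 0.001]
wrist_force: [-0.5, 0.3, 0.7]
grip_width: 0.0855
```

```bash
python3 -c "
from h import *
import pickle
todo([.497,.351,.22],-98.2)
i,c=cam('wrist');save(i,'pics/w1.png');pickle.dump(c,open('w1.pkl','wb'));print(c[2].round(3), proj(c,[.497,.351,.03]))"
```

```text
t1.23 pos [0.5012 0.3458 0.2172] dp [-0.0045  0.0049 -0.0028] twist [ 0.22 -0.11 -0.31] F [-0.5  0.3  0.7] w 0.0855
[[-0.148 -0.947 -0.284  0.575]
 [-0.989  0.142  0.04   0.336]
 [ 0.002  0.286 -0.958  0.351]
 [ 0.     0.     0.     1.   ]] [[324.65681971 221.81807843]]
```

View pics/w1.png

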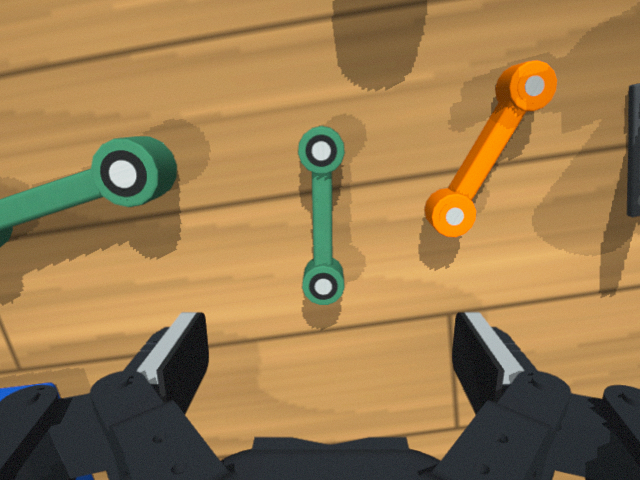

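```bash
python3 -c "
from h import *
import pickle
c=pickle.load(open('w1.pkl','rb'))
e=onz(c,[(321,151),(323,287)],[.03]*2);m=e.mean(0);d=e[0]-e[1];print(e,m,np.linalg.norm(d),np.degrees(np.arctan2(d[1],d[0])))
y=np.degrees(np.arctan2(d[1],d[0]))-90
todo([m[0],m[1],.012],y)"
```

```text
[[0.55169743 0.34541053 0.03      ]
 [0.4423125  0.36077255 0.03      ]] [0.49700497 0.35309154 0.03      ] 0.11045838180487721 -7.994339046756057
t1.27 pos [0.5007 0.3462 0.2172] dp [-0.0067  0.0039  0.2052] twist [ 0.23 -0.11 -0.46] F [ 0.6  0.7 -0.7] w 0.0852
```

{"method": "play_rows", "body": {
  "motion": [
    {"fingers": 60,"dp": [-0.003,0.002,0.03],"twist": [0.2,0,-0.4]},
    {"fingers": 60,"dp": [-0.003,0.002,0.05],"twist": [0,0,0]},
    {"fingers": 60,"dp": [0,0,0.05],"twist": [0,0,0]},
    {"fingers": 60,"dp": [0,0,0.02],"twist": [0,0,0]},
    {"fingers": 60,"dp": [0,0,0],"twist": [0,0,0]}
  ]
}}

```text
clock: 1.9
tool_pos: [0.4933, 0.3612, 0.0665]
eef_rot: [0.003, -0.66, 0.751, 0.0]
wrist_force: [-0.2, 0.5, -0.4]
grip_width: 0.0513
```

```bash
python3 -c "
from h import *
todo([.497,.3528,.012],-98.0)"
```

```text
t1.90 pos [0.4933 0.3612 0.0665] dp [ 0.0081 -0.0045  0.0545] twist [-0.2   0.24  0.65] F [-0.2  0.5 -0.4] w 0.0513
```

{"method": "play_rows", "body": {
  "motion": [
    {"fingers": 60,"dp": [0.005,-0.003,0.008],"twist": [-0.2,0.2,0.5]},
    {"fingers": 60,"dp": [0,0,0.01],"twist": [0,0,0]},
    {"fingers": 60,"dp": [0,0,0],"twist": [0,0,0]}
  ]
}}

```text
clock: 2.28
tool_pos: [0.4961, 0.3583, 0.0505]
eef_rot: [0.003, -0.658, 0.753, 0.001]
wrist_force: [0.2, 1.5, -1.1]
grip_width: 0.0512
```

```bash
python3 -c "
from h import *
todo([.497,.3528,.012],-98.0)"
```

```text
t2.27 pos [0.4961 0.3583 0.0505] dp [ 0.0055 -0.0015  0.0385] twist [-0.16  0.29  0.27] F [ 0.2  1.5 -1.1] w 0.0512
```

{"method": "play_rows", "body": {
  "motion": [
    {"fingers": 60,"dp": [0.005,-0.001,0.012],"twist": [-0.1,0.3,0.3]},
    {"fingers": 60,"dp": [0.001,0,0.014],"twist": [0,0,0]},
    {"fingers": 60,"dp": [0,0,0.006],"twist": [0,0,0]},
    {"fingers": 60,"dp": [0,0,0],"twist": [0,0,0]}
  ]
}}

```text
clock: 2.78
tool_pos: [0.4968, 0.3517, 0.0167]
eef_rot: [0.001, -0.655, 0.755, -0.0]
wrist_force: [-0.2, 0.3, -0.5]
grip_width: 0.0513
```

```bash
python3 -c "
from h import *
todo([.497,.3528,.012],-98.0)"
```

```text
t2.77 pos [0.4968 0.3517 0.0167] dp [-0.0012 -0.0001  0.0047] twist [-0.08  0.01 -0.09] F [-0.2  0.3 -0.5] w 0.0513
```

Centred; small drop, then close.

{"method": "play_rows", "body": {
  "motion": [
    {"fingers": 60,"dp": [-0.001,0,0.004],"twist": [0,0,0]},
    {"fingers": 30,"dp": [0,0,0],"twist": [0,0,0]},
    {"fingers": 0,"dp": [0,0,0],"twist": [0,0,0]},
    {"fingers": 0,"dp": [0,0,0],"twist": [0,0,0]},
    {"fingers": 0,"dp": [0,0,0],"twist": [0,0,0]}
  ],
  "squeeze": 50
}}

```text
clock: 3.4
tool_pos: [0.4973, 0.3532, 0.0131]
eef_rot: [0.001, -0.656, 0.755, -0.0]
wrist_force: [0.9, 0.4, -1.8]
grip_width: 0.0149
```

{"method": "play_rows", "body": {
  "motion": [
    {"fingers": 0,"dp": [0,0,0],"twist": [0,0,0]},
    {"fingers": 0,"dp": [0,0,0],"twist": [0,0,0]}
  ]
}}

```text
clock: 3.65
tool_pos: [0.4973, 0.3532, 0.0131]
eef_rot: [0.001, -0.656, 0.755, -0.0]
wrist_force: [-0.4, 0.9, 0.3]
grip_width: 0.0149
```

```bash
python3 -c "
from h import *
todo([.497,.3528,.2],-98.0)"
```

```text
t3.65 pos [0.4973 0.3532 0.0131] dp [ 0.0002 -0.0002 -0.1869] twist [-0.13  0.08 -0.07] F [-0.4  0.9  0.3] w 0.0149
```

{"method": "play_rows", "body": {
  "motion": [
    {"fingers": 0,"dp": [0,0,-0.02],"twist": [0,0,0]},
    {"fingers": 0,"dp": [0,0,-0.04],"twist": [0,0,0]},
    {"fingers": 0,"dp": [0,0,-0.05],"twist": [0,0,0]},
    {"fingers": 0,"dp": [0,0,-0.045],"twist": [0,0,0]},
    {"fingers": 0,"dp": [0,0,-0.01],"twist": [0,0,0]}
  ]
}}

```text
clock: 4.28
tool_pos: [0.4933, 0.35, 0.1753]
eef_rot: [-0.007, -0.654, 0.756, 0.0]
wrist_force: [0.4, 0.0, -4.3]
grip_width: 0.0152
```

```bash
python3 -c "
from h import *
todo([.512,-.012,.2],-178.1)"
```

```text
t4.28 pos [0.4933 0.35   0.1753] dp [ 0.3558 -0.0703 -0.0216] twist [ 2.000e-02 -8.800e-01  7.984e+01] F [ 0.4  0.  -4.3] w 0.0152
```

{"method": "play_rows", "body": {
  "motion": [
    {"fingers": 0,"dp": [0.025,-0.005,-0.008],"twist": [0,-0.5,0]},
    {"fingers": 0,"dp": [0.045,-0.009,-0.006],"twist": [0,0,0]},
    {"fingers": 0,"dp": [0.05,-0.01,-0.004],"twist": [0,0,0]},
    {"fingers": 0,"dp": [0.05,-0.01,0],"twist": [0,0,0]},
    {"fingers": 0,"dp": [0.03,-0.006,0],"twist": [0,0,0]}
  ]
}}

```text
clock: 4.9
tool_pos: [0.4976, 0.1362, 0.1846]
eef_rot: [-0.013, -0.654, 0.756, 0.006]
wrist_force: [1.0, 0.1, -2.9]
grip_width: 0.0149
```

{"method": "play_rows", "body": {
  "motion": [
    {"fingers": 0,"dp": [0.02,-0.004,0],"twist": [0,0,7]},
    {"fingers": 0,"dp": [0.02,0,0],"twist": [0,0,10]},
    {"fingers": 0,"dp": [0,0,0],"twist": [0,0,10]},
    {"fingers": 0,"dp": [0,0,0],"twist": [0,0,10]},
    {"fingers": 0,"dp": [0,0,0],"twist": [0,0,10]}
  ]
}}

```text
clock: 5.52
tool_pos: [0.4832, 0.0848, 0.1747]
eef_rot: [-0.027, -0.28, 0.96, -0.0]
wrist_force: [0.2, 0.8, -4.0]
grip_width: 0.015
```

```bash
python3 -c "
from h import *
todo([.512,-.012,.2],-178.1)"
```

```text
t5.53 pos [0.4832 0.0848 0.1747] dp [ 0.029  -0.0967 -0.0252] twist [ 1.000e-02 -3.080e+00  3.063e+01] F [ 0.2  0.8 -4. ] w 0.015
```

{"method": "play_rows", "body": {
  "motion": [
    {"fingers": 0,"dp": [0.005,-0.01,-0.01],"twist": [0,-1,9]},
    {"fingers": 0,"dp": [0.005,-0.015,-0.01],"twist": [0,-1,9]},
    {"fingers": 0,"dp": [0.0,-0.015,-0.005],"twist": [0,-1,6]},
    {"fingers": 0,"dp": [0,-0.01,0],"twist": [0,-0.5,0]},
    {"fingers": 0,"dp": [0,0,0],"twist": [0,0,0]}
  ]
}}

```text
clock: 6.15
tool_pos: [0.4829, 0.0267, 0.1908]
eef_rot: [-0.006, -0.066, 0.998, -0.0]
wrist_force: [-0.2, -1.2, -3.4]
grip_width: 0.0152
```

```bash
python3 -c "
from h import *
todo([.512,-.012,.2],-178.1)"
```

```text
t6.15 pos [0.4829 0.0267 0.1908] dp [-0.0237 -0.0422 -0.0095] twist [-0.04 -0.75  5.62] F [-0.2 -1.2 -3.4] w 0.0152
```

{"method": "play_rows", "body": {
  "motion": [
    {"fingers": 0,"dp": [-0.01,-0.018,0],"twist": [0,-0.5,4]},
    {"fingers": 0,"dp": [-0.01,-0.015,0],"twist": [0,0,1.5]},
    {"fingers": 0,"dp": [-0.004,-0.007,0],"twist": [0,0,0]},
    {"fingers": 0,"dp": [0,0,0],"twist": [0,0,0]}
  ]
}}

```text
clock: 6.65
tool_pos: [0.5098, -0.0121, 0.1881]
eef_rot: [-0.005, -0.018, 1.0, -0.0]
wrist_force: [0.2, 0.2, -3.1]
grip_width: 0.0146
```

```bash
python3 -c "
from h import *
import pickle
todo([.512,-.012,.2],-178.1)
i,c=cam('wrist');save(i,'pics/w2.png');pickle.dump(c,open('w2.pkl','wb'))
o=np.array([.51465,-.09662,0]);y=np.array([-.03359,.99944,0]);x=np.array([.99944,.03359,0])
print(proj(c,[o+x*a+y*b+[0,0,h] for a,b,h in [(0,.112,.059),(0,.058,.059),(0,.17,.084),(.055,.186,.008),(-.055,.186,.008)]]).round(0))"
```

```text
t6.65 pos [ 0.5098 -0.0121  0.1881] dp [-0.0021 -0.     -0.0119] twist [-0.04 -0.55  0.2 ] F [ 0.2  0.2 -3.1] w 0.0146
[[328. 273.]
 [328. 193.]
 [328. 370.]
 [262. 334.]
 [393. 334.]]
```

View pics/w2.png

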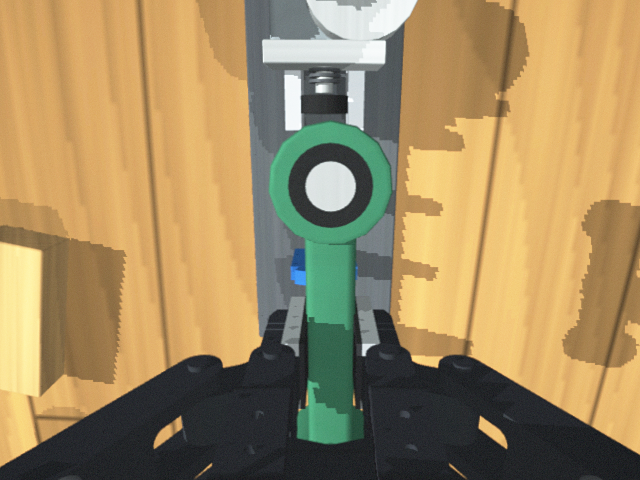

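Wrist view: the link is held straight, eye centre at (330,187). The blue post's lips are centred at about (324,268), the black pad at (324,103) and the jaw guide plate centre at (324,40).

```bash
python3 -c "
from h import *
import pickle
c=pickle.load(open('w2.pkl','rb'))
s=manip.sense();p=s['tool_pos']
o=np.array([.51465,-.09662,0]);y=np.array([-.03359,.99944,0]);x=np.array([.99944,.03359,0])
for n,px,z in [('eye',(330,187),p[2]-.0131+.03),('post',(324,268),.059),('padtop',(324.5,98),.079),('jaw',(324,40),.084),('baseL',(257,270),.008),('baseR',(398,220),.008)]:
    q=onz(c,[px],[z])[0];v=q-o;print(n,q.round(4),'clamp x,y',(v@x*1e3).round(1),(v@y*1e3).round(1))
v=p-o;print('tcp',v@x,v@y)
"
```

```text
eye [ 0.5136 -0.0651  0.205 ] clamp x,y 0.0 31.6
post [0.5134 0.0118 0.059 ] clamp x,y 2.4 108.4
padtop [ 0.5166 -0.095   0.079 ] clamp x,y 2.0 1.6
jaw [ 0.5178 -0.1238  0.084 ] clamp x,y 2.2 -27.2
baseL [0.5665 0.0337 0.008 ] clamp x,y 56.2 128.5
baseR [ 0.4571 -0.011   0.008 ] clamp x,y -54.6 87.5
tcp -0.0021564480141349593 0.08491381546727869
```

{"method": "play_rows", "body": {
  "motion": [
    {"fingers": 0,"dp": [-0.003,0,0.02],"twist": [0,-0.5,0.2]},
    {"fingers": 0,"dp": [0,0,0.03],"twist": [0,0,0]},
    {"fingers": 0,"dp": [0,0,0.02],"twist": [0,0,0]},
    {"fingers": 0,"dp": [0,0,0.01],"twist": [0,0,0]},
    {"fingers": 0,"dp": [0,0,0],"twist": [0,0,0]}
  ]
}}

```text
clock: 7.32
tool_pos: [0.513, -0.0097, 0.1073]
eef_rot: [0.001, -0.019, 1.0, 0.0]
wrist_force: [-0.3, 0.4, -2.4]
grip_width: 0.0149
```

```bash
python3 -c "
from h import *
todo([.512,-.012,.084],-178.1)"
```

```text
t7.33 pos [ 0.513  -0.0097  0.1073] dp [ 0.0011 -0.0023  0.0233] twist [0.02 0.13 0.28] F [-0.3  0.4 -2.4] w 0.0149
```

{"method": "play_rows", "body": {
  "motion": [
    {"fingers": 0,"dp": [0.001,-0.003,0.01],"twist": [0,0.1,0.3]},
    {"fingers": 0,"dp": [0,0,0.01],"twist": [0,0,0]},
    {"fingers": 0,"dp": [0,0,0.003],"twist": [0,0,0]},
    {"fingers": 0,"dp": [0,0,0],"twist": [0,0,0]}
  ]
}}

```text
clock: 7.82
tool_pos: [0.5135, -0.0126, 0.0847]
eef_rot: [0.002, -0.017, 1.0, 0.0]
wrist_force: [-0.7, 0.1, -3.3]
grip_width: 0.0147
```

```bash
python3 -c "
from h import *
import pickle
todo([.512,-.012,.063],-178.1)
i,c=cam('wrist');pickle.dump(c,open('w3.pkl','wb'));save(i,'pics/w3.png')
j,c=cam('scene');a=cv2.resize(j[185:285,230:400],(800,470),interpolation=cv2.INTER_CUBIC);save(a,'pics/s3.png')"
```

```text
t7.83 pos [ 0.5135 -0.0126  0.0847] dp [0.0016 0.0006 0.0217] twist [0.05 0.25 0.  ] F [-0.7  0.1 -3.3] w 0.0147
```

View pics/w3.png

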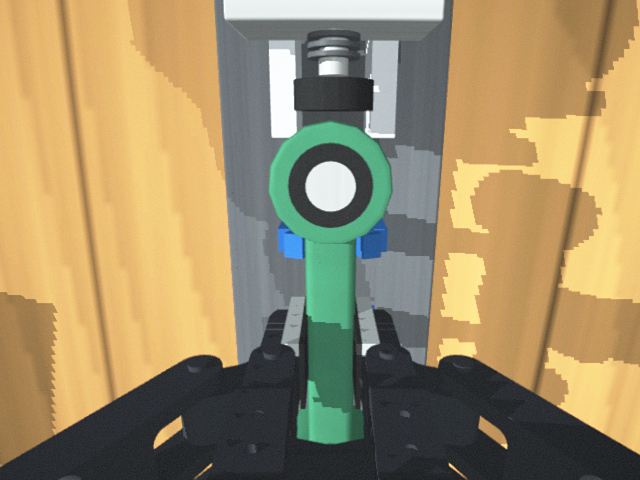

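Wrist view: eye at (330,187), pad front edge at about (333,108), post lips spanning 278–387 (centre 332). The link needs about 1.5 mm in +tool x, which agrees with the top-camera target.

```bash
python3 -c "
from h import *
import pickle
c=pickle.load(open('w3.pkl','rb'))
o=np.array([.51465,-.09662,0]);y=np.array([-.03359,.99944,0]);x=np.array([.99944,.03359,0])
for n,px,z in [('eye',(330.5,187),.1016),('padface',(333.5,108),.079),('postbackL',(292,256),.059),('postR',(372,256),.059),('base',(225,160),.008),('base',(447,160),.008)]:
    v=onz(c,[px],[z])[0]-o;print(n,(v@x*1e3).round(1),(v@y*1e3).round(1))
"
```

```text
eye 3.1 30.9
padface 2.2 9.0
postbackL 18.8 65.4
postR -13.4 65.4
base 56.1 31.9
base -54.6 31.9
```

View pics/s3.png

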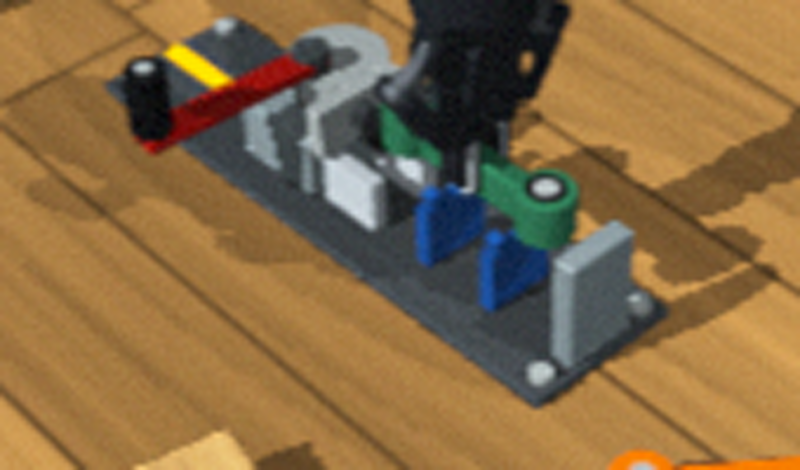

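Scene view: the link hangs level over both posts, clear of the stop. Lowering in.

{"method": "play_rows", "body": {
  "motion": [
    {"fingers": 0,"dp": [0.001,0.001,0.005],"twist": [0,0.2,0]},
    {"fingers": 0,"dp": [0,0,0.005],"twist": [0,0,0]},
    {"fingers": 0,"dp": [0,0,0.003],"twist": [0,0,0]},
    {"fingers": 0,"dp": [0,0,0],"twist": [0,0,0]}
  ]
}}

```text
clock: 8.43
tool_pos: [0.5129, -0.0113, 0.0714]
eef_rot: [0.001, -0.017, 1.0, 0.001]
wrist_force: [0.2, -0.2, -4.6]
grip_width: 0.015
```

```bash
python3 -c "
from h import *
todo([.5122,-.0117,.063],-178.1)"
```

```text
t8.43 pos [ 0.5129 -0.0113  0.0714] dp [ 0.0007 -0.0004  0.0084] twist [0.07 0.12 0.02] F [ 0.2 -0.2 -4.6] w 0.015
```

{"method": "play_rows", "body": {
  "motion": [
    {"fingers": 0,"dp": [0.001,0,0.004],"twist": [0,0.1,0]},
    {"fingers": 0,"dp": [0,0,0.003],"twist": [0,0,0]},
    {"fingers": 0,"dp": [0,0,0.002],"twist": [0,0,0]},
    {"fingers": 0,"dp": [0,0,0],"twist": [0,0,0]}
  ]
}}

```text
clock: 8.93
tool_pos: [0.5123, -0.0112, 0.0632]
eef_rot: [0.001, -0.017, 1.0, 0.0]
wrist_force: [0.6, 1.0, -3.8]
grip_width: 0.0152
```

```bash
python3 -c "
from h import *
todo([.5122,-.0117,.063],-178.1)"
```

```text
t8.93 pos [ 0.5123 -0.0112  0.0632] dp [ 0.0002 -0.0005  0.0002] twist [0.05 0.07 0.07] F [ 0.6  1.  -3.8] w 0.0152
```

{"method": "play_rows", "body": {
  "motion": [
    {"fingers": 0,"dp": [0,0,0.0015],"twist": [0,0,0]},
    {"fingers": 0,"dp": [0,0,0],"twist": [0,0,0]}
  ]
}}

```text
clock: 9.18
tool_pos: [0.5125, -0.0111, 0.0632]
eef_rot: [0.001, -0.017, 1.0, 0.0]
wrist_force: [-0.8, 0.0, -3.8]
grip_width: 0.0151
```

{"method": "play_rows", "body": {
  "motion": [
    {"fingers": 0,"dp": [0,0,0.003],"twist": [0,0,0]},
    {"fingers": 0,"dp": [0,0,0.002],"twist": [0,0,0]},
    {"fingers": 0,"dp": [0,0,0],"twist": [0,0,0]}
  ]
}}

```text
clock: 9.55
tool_pos: [0.5129, -0.011, 0.0633]
eef_rot: [0.002, -0.018, 1.0, -0.0]
wrist_force: [0.0, -0.1, -3.9]
grip_width: 0.015
```

{"method": "play_rows", "body": {
  "motion": [
    {"fingers": 0,"dp": [0,0,0.006],"twist": [0,0,0]}
  ]
}}

```text
clock: 9.68
tool_pos: [0.5134, -0.011, 0.0627]
eef_rot: [0.001, -0.02, 1.0, -0.001]
wrist_force: [-23.8, 7.5, 71.1]
grip_width: 0.0152
```

{"method": "play_rows", "body": {
  "motion": [
    {"fingers": 0,"dp": [0,0,0],"twist": [0,0,0]},
    {"fingers": 0,"dp": [0,0,0],"twist": [0,0,0]}
  ]
}}

```text
clock: 9.93
tool_pos: [0.5133, -0.0108, 0.0633]
eef_rot: [0.002, -0.02, 1.0, -0.001]
wrist_force: [0.1, 1.2, -4.5]
grip_width: 0.0149
```

Stiff contact at z≈0.063: seated. Releasing.

{"method": "play_rows", "body": {
  "motion": [
    {"fingers": 50,"dp": [0,0,0],"twist": [0,0,0]},
    {"fingers": 50,"dp": [0,0,0],"twist": [0,0,0]},
    {"fingers": 50,"dp": [0,0,0],"twist": [0,0,0]}
  ]
}}

```text
clock: 10.3
tool_pos: [0.5149, -0.0108, 0.0626]
eef_rot: [0.003, -0.02, 1.0, -0.001]
wrist_force: [-0.1, 0.4, -0.5]
grip_width: 0.0425
```

{"method": "play_rows", "body": {
  "motion": [
    {"fingers": 50,"dp": [0,0,-0.02],"twist": [0,0,0]},
    {"fingers": 50,"dp": [0,0,-0.04],"twist": [0,0,0]},
    {"fingers": 50,"dp": [0,0,-0.05],"twist": [0,0,0]},
    {"fingers": 50,"dp": [0,0,-0.02],"twist": [0,0,0]},
    {"fingers": 50,"dp": [0,0,0],"twist": [0,0,0]}
  ]
}}

```text
clock: 10.92
tool_pos: [0.5149, -0.0106, 0.1955]
eef_rot: [0.002, -0.02, 1.0, -0.001]
wrist_force: [0.6, 0.1, -0.0]
grip_width: 0.0429
```

```bash
python3 -c "
from h import *
import pickle
todo([.512,-.012,.2],-178.1)
i,c=cam('wrist');pickle.dump(c,open('w4.pkl','wb'));save(i,'pics/w4.png')"
```

```text
t10.93 pos [ 0.5149 -0.0106  0.1955] dp [ 0.003  -0.0013 -0.0045] twist [-0.17  0.27  0.41] F [ 0.6  0.1 -0. ] w 0.0429
```

View pics/w4.png

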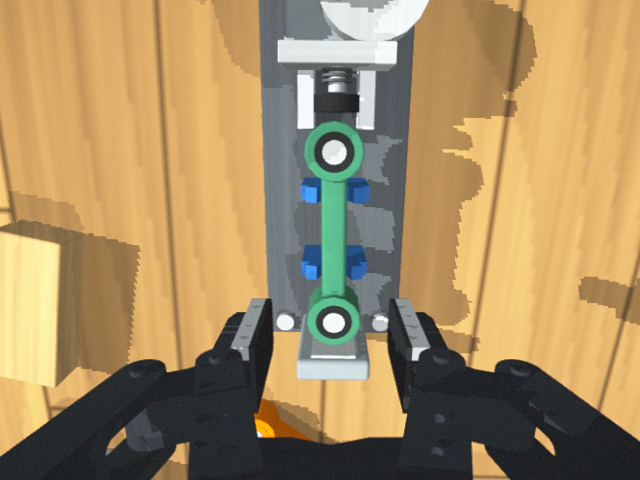

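Wrist view: the link lies between the lips of both posts (eyes at (334,152) and (333,322)), free of pad (337,103) and stop (333,365). Next I move over the knob.

{"method": "play_rows", "body": {
  "motion": [
    {"fingers": 70,"dp": [-0.015,-0.02,0],"twist": [0,0.3,0.4]},
    {"fingers": 70,"dp": [-0.035,-0.045,0],"twist": [0,0,0]},
    {"fingers": 70,"dp": [-0.03,-0.04,0],"twist": [0,0,0]},
    {"fingers": 70,"dp": [-0.012,-0.02,0],"twist": [0,0,0]},
    {"fingers": 70,"dp": [0,0,0],"twist": [0,0,0]}
  ]
}}

```text
clock: 11.6
tool_pos: [0.6099, -0.1355, 0.1842]
eef_rot: [-0.009, -0.017, 1.0, -0.001]
wrist_force: [-0.3, -0.2, -0.9]
grip_width: 0.0598
```

```bash
python3 -c "
from h import *
import pickle
todo([.6325,-.1645,.19],-178.1)
i,c=cam('wrist');pickle.dump(c,open('w5.pkl','wb'));save(i,'pics/w5.png');print(proj(c,[[.6325,-.1645,.132]]))"
```

```text
t11.60 pos [ 0.6099 -0.1355  0.1842] dp [-0.0215 -0.0298 -0.0061] twist [-0.14 -1.02  0.07] F [-0.3 -0.2 -0.9] w 0.0598
[[284.36316318 215.05739314]]
```

View pics/w5.png

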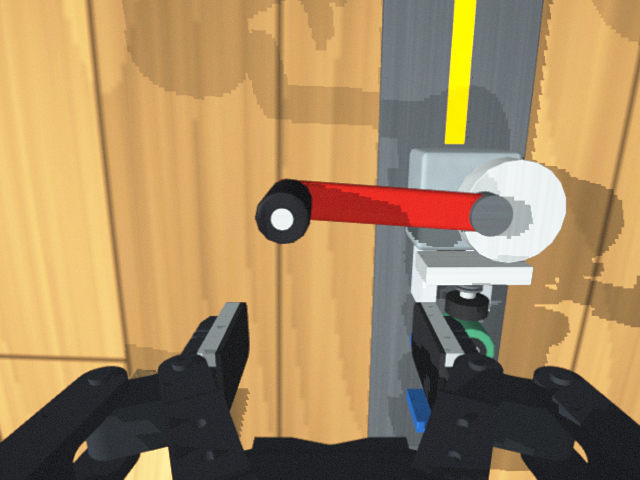

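Wrist view: knob top at (282,218), predicted (284,215). Cam pin is at (491,213), and the stripe centre runs (465,0)–(455,143).

```bash
python3 -c "
from h import *
import pickle
c=pickle.load(open('w5.pkl','rb'))
o=np.array([.51465,-.09662,0]);y=np.array([-.03359,.99944,0]);x=np.array([.99944,.03359,0])
for n,px,z in [('knob',(282,218),.132),('pin',(491,213),.088),('str',(464.5,5),.008),('str',(455.5,138),.008)]:
    q=onz(c,[px],[z])[0];v=q-o;print(n,q.round(4),(v@x*1e3).round(1),(v@y*1e3).round(1))
todo([.633,-.1638,.102],-178.1)
"
```

```text
knob [ 0.6336 -0.1631  0.132 ] 116.6 -70.4
pin [ 0.5189 -0.1595  0.088 ] 2.1 -63.0
str [ 0.5227 -0.2858  0.008 ] 1.7 -189.4
str [ 0.5191 -0.198   0.008 ] 1.0 -101.5
t11.65 pos [ 0.6093 -0.1347  0.1841] dp [-0.0242 -0.0297  0.0817] twist [-0.12 -1.06  0.12] F [-0.8 -0.6 -0.3] w 0.0602
```

{"method": "play_rows", "body": {
  "motion": [
    {"fingers": 70,"dp": [-0.013,-0.018,0],"twist": [0,-1,0]},
    {"fingers": 70,"dp": [-0.008,-0.01,0],"twist": [0,0,0]},
    {"fingers": 70,"dp": [0,0,0],"twist": [0,0,0]}
  ]
}}

```text
clock: 12.02
tool_pos: [0.6314, -0.1619, 0.1826]
eef_rot: [-0.001, -0.019, 1.0, -0.001]
wrist_force: [-0.3, -0.1, 0.1]
grip_width: 0.0596
```

```bash
python3 -c "
from h import *
todo([.633,-.1638,.102],-178.1)
"
```

```text
t12.03 pos [ 0.6314 -0.1619  0.1826] dp [-0.0017 -0.0019  0.0806] twist [-0.1  -0.15  0.23] F [-0.3 -0.1  0.1] w 0.0596
```

{"method": "play_rows", "body": {
  "motion": [
    {"fingers": 70,"dp": [-0.001,-0.001,0.02],"twist": [0,0,0]},
    {"fingers": 70,"dp": [0,0,0.03],"twist": [0,0,0]},
    {"fingers": 70,"dp": [0,0,0.012],"twist": [0,0,0]},
    {"fingers": 70,"dp": [0,0,0],"twist": [0,0,0]}
  ]
}}

```text
clock: 12.52
tool_pos: [0.6331, -0.1619, 0.1212]
eef_rot: [0.0, -0.019, 1.0, -0.001]
wrist_force: [-0.2, 0.0, -0.2]
grip_width: 0.0595
```

```bash
python3 -c "
from h import *
todo([.633,-.1638,.102],-178.1)
"
```

```text
t12.53 pos [ 0.6331 -0.1619  0.1212] dp [ 0.0002 -0.0019  0.0192] twist [-0.11  0.04  0.32] F [-0.2  0.  -0.2] w 0.0595
```

{"method": "play_rows", "body": {
  "motion": [
    {"fingers": 70,"dp": [0,-0.002,0.01],"twist": [0,0,0]},
    {"fingers": 70,"dp": [0,0,0.008],"twist": [0,0,0]},
    {"fingers": 70,"dp": [0,0,0.001],"twist": [0,0,0]},
    {"fingers": 70,"dp": [0,0,0],"twist": [0,0,0]}
  ]
}}

```text
clock: 13.02
tool_pos: [0.6347, -0.164, 0.1037]
eef_rot: [0.003, -0.02, 1.0, -0.001]
wrist_force: [0.0, 0.3, -0.4]
grip_width: 0.06
```

{"method": "play_rows", "body": {
  "motion": [
    {"fingers": 20,"dp": [0,0,0],"twist": [0,0,0]},
    {"fingers": 20,"dp": [0,0,0],"twist": [0,0,0]},
    {"fingers": 20,"dp": [0,0,0],"twist": [0,0,0]},
    {"fingers": 20,"dp": [0,0,0],"twist": [0,0,0]}
  ],
  "squeeze": 60
}}

```text
clock: 13.52
tool_pos: [0.6322, -0.1644, 0.1046]
eef_rot: [-0.0, -0.02, 1.0, -0.001]
wrist_force: [-0.8, -0.4, -1.5]
grip_width: 0.0245
```

```bash
python3 -c "
from h import *
todo([.633,-.1638,.102],-178.1)
"
```

```text
t13.53 pos [ 0.6322 -0.1644  0.1046] dp [-0.0008  0.0005  0.0026] twist [-0.15 -0.01  0.34] F [-0.8 -0.4 -1.5] w 0.0245
```

```bash
cat >> h.py <<'E'
O=np.array([.5173,-.1610]);YC=np.array([-.0336,.9994]);XC=np.array([.9994,.0336])
def arc(steps):
    s=manip.sense();v=s["tool_pos"][:2]-O;p=np.array([v@XC,v@YC])
    th=np.degrees(np.arctan2(-p[1],p[0]))
    print("theta",th.round(1),"r",(np.hypot(*p)*1e3).round(1))
    for t in steps:
        a=np.radians(t);q=.115*np.array([np.cos(a),-np.sin(a)])
        print(t,"dp from here", (-(q-p)[0]).round(4),((q-p)[1]).round(4))
    todo([*s["tool_pos"][:2],.103],-178.1,s)
E
python3 -c "
from h import *
arc([10,20,30,40,50,60,70,80,90])"
```

```text
theta 3.6 r 115.0
10 dp from here 0.0015 -0.0128
20 dp from here 0.0067 -0.0321
30 dp from here 0.0151 -0.0503
40 dp from here 0.0266 -0.0667
50 dp from here 0.0408 -0.0809
60 dp from here 0.0572 -0.0924
70 dp from here 0.0754 -0.1009
80 dp from here 0.0948 -0.106
90 dp from here 0.1147 -0.1078
t13.53 pos [ 0.6322 -0.1644  0.1046] dp [-0.      0.      0.0016] twist [-0.15 -0.01  0.34] F [-0.8 -0.4 -1.5] w 0.0245
```

{"method": "play_rows", "body": {
  "motion": [
    {"fingers": 20,"dp": [0.001,-0.01,0],"twist": [0,0,0]},
    {"fingers": 20,"dp": [0.003,-0.012,0],"twist": [0,0,0]},
    {"fingers": 20,"dp": [0.004,-0.012,0],"twist": [0,0,0]}
  ]
}}

```text
clock: 13.9
tool_pos: [0.6255, -0.199, 0.1046]
eef_rot: [-0.0, -0.02, 1.0, -0.001]
wrist_force: [-1.9, 3.7, 2.1]
grip_width: 0.0248
```

```bash
python3 -c "
from h import *
arc([30,40,50,60])"
```

```text
theta 21.3 r 114.7
30 dp from here 0.0073 -0.0159
40 dp from here 0.0188 -0.0323
50 dp from here 0.0329 -0.0465
60 dp from here 0.0494 -0.058
t13.90 pos [ 0.6255 -0.199   0.1046] dp [-0.      0.      0.0016] twist [-0.07 -0.02  0.42] F [-1.9  3.7  2.1] w 0.0248
```

{"method": "play_rows", "body": {
  "motion": [
    {"fingers": 20,"dp": [0.007,-0.015,0],"twist": [0,0,0]},
    {"fingers": 20,"dp": [0.01,-0.014,0],"twist": [0,0,0]},
    {"fingers": 20,"dp": [0.01,-0.01,0],"twist": [0,0,0]}
  ]
}}

```text
clock: 14.28
tool_pos: [0.5985, -0.2414, 0.1046]
eef_rot: [0.0, -0.02, 1.0, 0.0]
wrist_force: [-0.2, 5.5, 1.0]
grip_width: 0.0249
```

```bash
python3 -c "
from h import *
arc([50,60,70,80,90])"
```

```text
theta 46.6 r 114.3
50 dp from here 0.0045 -0.005
60 dp from here 0.0209 -0.0165
70 dp from here 0.0391 -0.025
80 dp from here 0.0585 -0.0302
90 dp from here 0.0784 -0.0319
t14.28 pos [ 0.5985 -0.2414  0.1046] dp [ 0.     -0.      0.0016] twist [0.03 0.01 0.36] F [-0.2  5.5  1. ] w 0.0249
```

{"method": "play_rows", "body": {
  "motion": [
    {"fingers": 20,"dp": [0.012,-0.011,0],"twist": [0,0,0]},
    {"fingers": 20,"dp": [0.015,-0.009,0],"twist": [0,0,0]},
    {"fingers": 20,"dp": [0.012,-0.005,0],"twist": [0,0,0]}
  ]
}}

```text
clock: 14.65
tool_pos: [0.5584, -0.2675, 0.1045]
eef_rot: [0.001, -0.019, 1.0, 0.002]
wrist_force: [1.9, 8.9, 0.8]
grip_width: 0.0245
```

```bash
python3 -c "
from h import *
arc([70,80,85,90])"
```

```text
theta 70.8 r 114.1
70 dp from here -0.0018 -0.0003
80 dp from here 0.0176 -0.0055
85 dp from here 0.0275 -0.0068
90 dp from here 0.0375 -0.0072
t14.65 pos [ 0.5584 -0.2675  0.1045] dp [ 0.     -0.      0.0015] twist [0.25 0.11 0.28] F [1.9 8.9 0.8] w 0.0245
```

{"method": "play_rows", "body": {
  "motion": [
    {"fingers": 20,"dp": [0.01,-0.003,0],"twist": [0,0,0]},
    {"fingers": 20,"dp": [0.009,-0.002,0],"twist": [0,0,0]},
    {"fingers": 20,"dp": [0.003,0,0],"twist": [0,0,0]},
    {"fingers": 20,"dp": [0,0,0],"twist": [0,0,0]}
  ]
}}

```text
clock: 15.15
tool_pos: [0.5378, -0.2732, 0.1045]
eef_rot: [0.006, -0.019, 1.0, 0.003]
wrist_force: [3.2, 7.4, -0.1]
grip_width: 0.0244
```

```bash
sed -i 's/-.1610\])/-.1602])/' h.py; python3 -c "
from h import *
arc([85,90])"
```

```text
theta 81.7 r 114.8
85 dp from here 0.0066 -0.001
90 dp from here 0.0167 -0.0014
t15.15 pos [ 0.5378 -0.2732  0.1045] dp [ 0.     -0.      0.0015] twist [0.3  0.71 0.25] F [ 3.2  7.4 -0.1] w 0.0244
```

{"method": "play_rows", "body": {
  "motion": [
    {"fingers": 20,"dp": [0.007,0,0],"twist": [0,0.3,0]},
    {"fingers": 20,"dp": [0.005,0,0],"twist": [0,0.3,0]},
    {"fingers": 20,"dp": [0.002,0,0],"twist": [0,0,0]},
    {"fingers": 20,"dp": [0,0,0],"twist": [0,0,0]}
  ]
}}

```text
clock: 15.65
tool_pos: [0.5274, -0.2746, 0.1045]
eef_rot: [0.007, -0.019, 1.0, 0.002]
wrist_force: [4.7, 7.1, -0.2]
grip_width: 0.0245
```

```bash
python3 -c "
from h import *
import pickle
arc([88,90])
i,c=cam('top');a=cv2.resize(i[240:310,290:440],(800,373),interpolation=cv2.INTER_CUBIC)
j,c=cam('wrist');pickle.dump(c,open('w6.pkl','wb'));save(j,'pics/w6.png')
k,c=cam('scene');b=cv2.resize(k[185:285,230:400],(400,235),interpolation=cv2.INTER_CUBIC)
z=np.zeros((600,800,3),np.uint8);z[:373]=a;z[365:,:400]=b;z[365:,400:]=cv2.resize(j,(400,235));save(z,'pics/m6.png')"
```

```text
theta 86.9 r 114.8
88 dp from here 0.0022 -0.0003
90 dp from here 0.0062 -0.0003
t15.65 pos [ 0.5274 -0.2746  0.1045] dp [ 0.     -0.      0.0015] twist [0.18 0.82 0.31] F [ 4.7  7.1 -0.2] w 0.0245
```

View pics/m6.png

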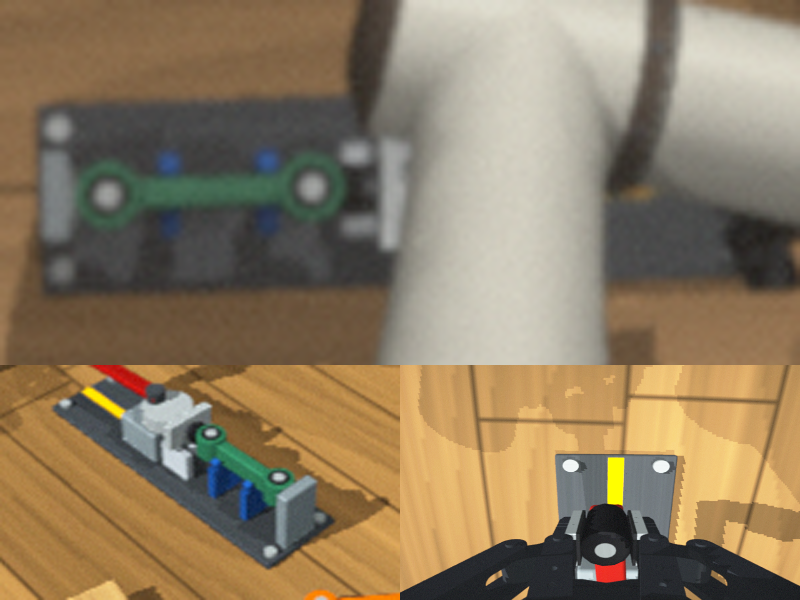

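Montage: the link is in its notches and pushed toward the stop. The lever is close to the stripe (stripe column ~616, knob ~605 in the small wrist inset). Now the last few degrees.

{"method": "play_rows", "body": {
  "motion": [
    {"fingers": 20,"dp": [0.004,0,0],"twist": [0,0.4,0]},
    {"fingers": 20,"dp": [0.003,0,0],"twist": [0,0.3,0]},
    {"fingers": 20,"dp": [0.001,0,0],"twist": [0,0,0]},
    {"fingers": 20,"dp": [0,0,0],"twist": [0,0,0]}
  ]
}}

```text
clock: 16.3
tool_pos: [0.5235, -0.2749, 0.1046]
eef_rot: [0.007, -0.02, 1.0, 0.001]
wrist_force: [4.3, 5.6, -1.0]
grip_width: 0.0251
```

```bash
python3 -c "
from h import *
import pickle
arc([90])
j,c=cam('wrist');pickle.dump(c,open('w7.pkl','wb'));save(cv2.resize(j[180:,160:480],(640,600)),'pics/w7.png')"
```

```text
theta 88.8 r 114.8
90 dp from here 0.0024 -0.0002
t16.30 pos [ 0.5235 -0.2749  0.1046] dp [ 0.     -0.      0.0016] twist [0.12 0.82 0.39] F [ 4.3  5.6 -1. ] w 0.0251
```

View pics/w7.png

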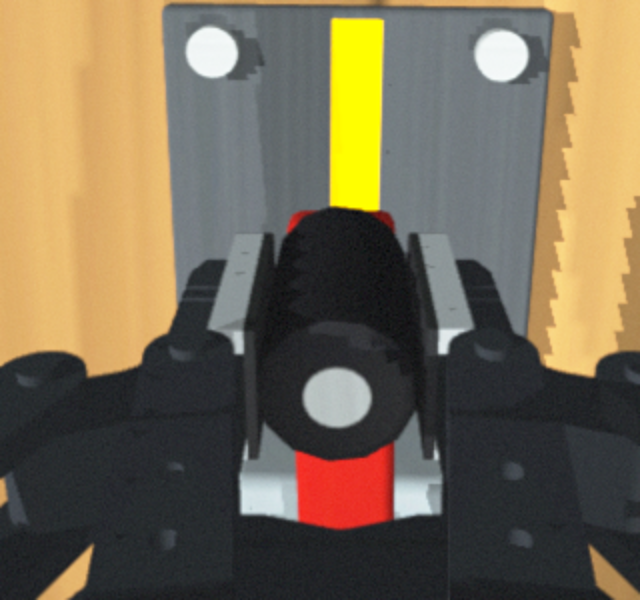

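Wrist crop: stripe centre at X≈357.5 (Y 20) and 355.5 (Y 205). Lever bar end is centred at X≈341 (Y 215), bar near the camera at 345.5 (Y 470), and the knob top at (337,398).

```bash
cat > m.py <<'E'
from h import *
import pickle,sys
def rep(f,pts,c):
    P=[onz(c,[(160+(X+.5)/2-.5,180+(Y+.5)/2-.5)],[z])[0] for X,Y,z in pts]
    a,b=P[0],P[1];u=(b-a)[:2];u/=np.linalg.norm(u);n=np.array([-u[1],u[0]])
    print("stripe yaw",np.degrees(np.arctan2(u[1],u[0])).round(2))
    for p in P: print(p.round(4),"off stripe mm",((p-a)[:2]@n*1e3).round(2),"along",((p-a)[:2]@u*1e3).round(1))
E
python3 -c "
from m import *
rep(0,[(357.5,20,.008),(355.5,205,.008),(341,213,.086),(345.5,470,.086),(337,398,.132)],pickle.load(open('w7.pkl','rb')))"
```

```text
stripe yaw 92.0
[ 0.5232 -0.3087  0.008 ] off stripe mm 0.0 along 0.0
[ 0.5213 -0.2537  0.008 ] off stripe mm -0.0 along 55.1
[ 0.5257 -0.2832  0.086 ] off stripe mm -3.38 along 25.4
[ 0.5223 -0.2228  0.086 ] off stripe mm -2.08 along 85.9
[ 0.5252 -0.2728  0.132 ] off stripe mm -3.28 along 35.9
```

Kinematics (88.8°) and image slope (about 1.2° short) agree, so roughly 2.4 mm remains.

{"method": "play_rows", "body": {
  "motion": [
    {"fingers": 20,"dp": [0.003,0,0],"twist": [0,0,0]},
    {"fingers": 20,"dp": [0.001,0,0],"twist": [0,0,0]}
  ]
}}

```text
clock: 16.6
tool_pos: [0.5212, -0.2749, 0.1045]
eef_rot: [0.01, -0.02, 1.0, 0.001]
wrist_force: [4.5, 5.4, 0.5]
grip_width: 0.025
```

```bash
python3 -c "
from h import *
arc([90])"
```

```text
theta 90.0 r 114.8
90 dp from here 0.0001 -0.0002
t16.60 pos [ 0.5212 -0.2749  0.1045] dp [ 0.     -0.      0.0015] twist [0.1  1.1  0.44] F [4.5 5.4 0.5] w 0.025
```

{"method": "play_rows", "body": {
  "motion": [
    {"fingers": 20,"dp": [0.0005,0,0],"twist": [0,0,0]},
    {"fingers": 20,"dp": [0.0,0,0],"twist": [0,0,0]},
    {"fingers": 20,"dp": [0.0,0,0],"twist": [0,0,0]}
  ]
}}

```text
clock: 16.98
tool_pos: [0.5225, -0.2749, 0.1046]
eef_rot: [0.012, -0.021, 1.0, 0.001]
wrist_force: [3.5, 5.6, -0.2]
grip_width: 0.0245
```

```bash
python3 -c "
from h import *
import pickle
arc([90])
j,c=cam('wrist');pickle.dump(c,open('w8.pkl','wb'))
k,_=cam('scene')
z=np.zeros((600,800,3),np.uint8);z[:,:640]=cv2.resize(j[180:,160:480],(640,600));z[:160,:230]=cv2.resize(k[185:280,240:377],(230,160));z[:160,640:]=0
save(z,'pics/w8.png')"
```

```text
theta 89.3 r 114.8
90 dp from here 0.0014 -0.0002
t16.98 pos [ 0.5225 -0.2749  0.1046] dp [ 0.     -0.      0.0016] twist [0.08 1.4  0.52] F [ 3.5  5.6 -0.2] w 0.0245
```

View pics/w8.png

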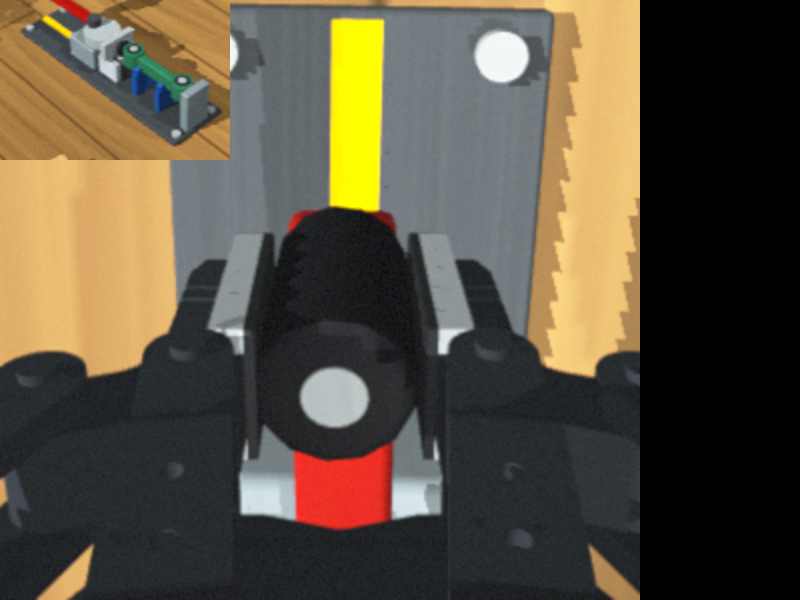

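Wrist crop: lever bar end centre X≈341.5 (Y 213), bar near the camera ≈342.5 (Y 470), stripe 357.5 (Y 20) to 355 (Y 205). The scene inset shows the link pressed against the stop.

```bash
python3 -c "
from m import *
rep(0,[(357.5,20,.008),(355,205,.008),(341.5,213,.086),(342.5,470,.086),(334.5,398,.132)],pickle.load(open('w8.pkl','rb')))"
```

```text
stripe yaw 91.98
[ 0.5233 -0.3088  0.008 ] off stripe mm 0.0 along 0.0
[ 0.5214 -0.2538  0.008 ] off stripe mm -0.0 along 55.1
[ 0.5248 -0.2833  0.086 ] off stripe mm -2.43 along 25.5
[ 0.522  -0.2229  0.086 ] off stripe mm -1.72 along 85.9
[ 0.5243 -0.2728  0.132 ] off stripe mm -2.31 along 36.0
```

{"method": "play_rows", "body": {
  "motion": [
    {"fingers": 20,"dp": [0.001,0,0],"twist": [0,1.4,0.5]},
    {"fingers": 20,"dp": [0.002,0,0],"twist": [0,0,0]}
  ]
}}

```text
clock: 17.32
tool_pos: [0.5218, -0.2749, 0.1046]
eef_rot: [0.003, -0.017, 1.0, 0.001]
wrist_force: [3.6, 5.3, -1.4]
grip_width: 0.0244
```

```bash
python3 -c "
from h import *
arc([90])
for i in range(6): cam('wrist')
arc([90])"
```

```text
theta 89.7 r 114.8
90 dp from here 0.0007 -0.0002
t17.32 pos [ 0.5218 -0.2749  0.1046] dp [ 0.     -0.      0.0016] twist [0.05 0.36 0.03] F [ 3.6  5.3 -1.4] w 0.0244
theta 89.9 r 114.8
90 dp from here 0.0003 -0.0002
t17.62 pos [ 0.5214 -0.2749  0.1046] dp [ 0.     -0.      0.0016] twist [0.06 0.35 0.01] F [ 5.1  5.7 -2.2] w 0.0246
```

```bash
python3 -c "
from h import *
i,c=cam('top');r=i[250:300,290:400].astype(int)
m=(r[...,1]>r[...,0]+18)&(r[...,1]>r[...,2]+5);v,u=np.nonzero(m)
o=np.array([.51465,-.09662]);P=onz(c,np.c_[u+290,v+250],[.078]*len(u))[:,:2]-o
y=P@YC;print('green',len(u),'y extent mm',(y.min()*1e3).round(1),(y.max()*1e3).round(1),'x mean',(P@XC).mean()*1e3)
arc([90]);manip.finish_job()"
```

```text
green 286 y extent mm 19.8 164.1 x mean 2.929151598996161
theta 89.9 r 114.8
90 dp from here 0.0003 -0.0002
t17.68 pos [ 0.5214 -0.275   0.1046] dp [ 0.     -0.      0.0016] twist [0.06 0.35 0.01] F [ 4.2  5.8 -1.4] w 0.0248
the job is handed in; nothing more can be done
```

I laid the small green link into the notches of both blue posts and let go. I then swung the lever by its knob onto the yellow stripe and handed the job in at 17.7 s, still holding the knob there.

- **Lever:** worked out from the arm's pose, it sits at 89.9° (90° is right along the stripe), and it held steady for 0.3 s with the last push on. The last image measurement was taken just before the final nudge. It read about 0.7° short of the stripe when the arm's pose gave 89.3°, so the two methods agreed. The knob pushes back with about 4–5 N, as expected near highest lift.
- **Link:** the top camera puts its ends at clamp y 19.8 and 164.1 mm. The stop face is at 164 mm, so the link is against the stop.
- **Sideways offsets:** camera positions differed by 2–3 mm across the clamp, and the link's mean position read 2.9 mm off centre. After release I saw it lying between both pairs of lips.
- **Forces:** while testing that the link was seated, one push briefly reached about 75 N at the wrist, below the 120 N limit. I pushed down through the held link.
- **Not re-checked:** I steered the arm clear of the paint can, wooden block and hammer, but did not look at them again at the end.

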